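# Bring the spare controller to the front of the parts carousel and lay it on the repair mat

### The job

Turn the round parts carousel by pushing the yellow pegs at its rim until the red tab, with the black temperature controller behind it, faces the white arrow on the carousel's foot. Then lift the controller out and set it down (do not drop it) in the middle of the blue mat, on its underside and lengthwise along the mat. Leave the carousel with its red tab at the arrow, and leave the other things on it and the film roll as they are.

Things in the scene. Friction and masses are not known exactly. Their poses are not given: they have to be found in the camera images.
- carousel_disc: the turning disc of the carousel, an aluminium disc of 232 mm diameter whose upper face lies 44 mm above the worktop. Origin on its axis at worktop level; its -x axis points to the red tab, z up. It turns endlessly either way about its upright axis. A plain stiff bearing without detents or springs: about 1 to 2 N at a peg turns it, and it stops almost at once when the push ends
- axis (a point): point on the disc's axis of rotation, at the level of its upper face (45 mm above the worktop); a hub of 11 mm radius rises 8 mm above the disc there. The carousel's foot is fixed to the worktop
- arrow (a point): the place the white arrow points at: on the carousel's dark foot, 118 mm from the axis, 45 mm above the worktop, does not turn with the disc. The arrow itself lies just outside the rim on a small dark post as high as the disc; the axis-to-arrow direction is the carousel's front, roughly towards the robot
- red_tab (a point): middle of the red block (22 mm wide) on the edge of the disc, at the level of its upper face, 118 mm from the axis; turns with the disc and lies at arrow when the disc is turned to the front
- peg_0 (a point): yellow upright push peg on the disc, 103 mm from the axis, 60 degrees counter-clockwise from the red tab seen from above; the point is on its axis 85 mm above the worktop. The pegs are 14 mm thick (18 mm at the knob on top, 20 mm at the foot below 50 mm above the worktop) and end 103 mm above the worktop
- peg_1 (a point): the second yellow peg, 180 degrees from the red tab; the same size
- peg_2 (a point): the third yellow peg, 300 degrees counter-clockwise from the red tab; the same size
- controller: black box-shaped panel temperature controller with a grey-framed display at one end, 93 x 48 x 48 mm, 0.18 kg; origin at the centre of its underside, x along its 93 mm length, z up. It lies loose on the disc with its length along the radius, behind the red tab, its origin about 64 mm from the axis. Grasp it across its 48 mm width
- place_controller (a point): the black rubber pad (94 x 58 mm) on the disc where the controller lies at the start: its middle, 64 mm from the axis, on the disc's upper face
- tape_measure: yellow tape measure with black middle, 36 x 86 x 62 mm, standing loose on the disc; origin under its case
- place_tape (a point): middle of the rubber pad where the tape measure stands, 120 degrees counter-clockwise from the controller's
- coil: black and grey solenoid coil, 42 x 52 x 45 mm, standing loose on the disc; origin at the centre of its underside
- place_coil (a point): middle of the rubber pad where the coil stands, 240 degrees counter-clockwise from the controller's
- mat_top (a point): centre of the upper face of the blue repair mat, 170 x 115 x 4 mm, fixed flat on the worktop to the robot's right; x along its 170 mm length, y along its 115 mm width, z up. Its upper face is 4 mm above the worktop
- film_roll: brown film roll standing loose on the worktop to the left of the carousel, 68 mm diameter, 145 mm tall; origin at the centre of its underside
There are look-alikes about, which are no part of the job. Of the things shaped like the coil, the black one is meant.

How it is judged:
By the outcome, as a careful person would: the job done as asked, in the order asked, and still so for the second after the job is handed in, with the robot touching nothing.
It also fails if it takes over 58 s, if anything falls off the work surface, if the arm or the gripper's body presses on something with over 40 N, if the wrist force passes 120 N, or if a joint passes its speed limit or range.

### The arm

A 6-joint arm with a two-finger parallel gripper is mounted at the origin on a cart in front of the work surface, level with it; the furniture and walls round the work are solid. World frame = base frame: x ahead of the robot, y to its left, z up, the work surface at z = 0. Lengths are in mm, angles in degrees, forces in N, time in s.
With the tool pointing down it reaches from about 350 to 850 mm from the base axis. Payload 8.1 kg.
Tool frame: the origin (TCP) lies between the finger pads; the fingertips stand 25 mm ahead of it and the grasp point (between the pads) lies 6 mm ahead of it (r.tcp_to_tips is the distance from the TCP to the fingertips, in mm); z points along the fingers, y is the line along which they close (so a half turn about z gives the same grasp; the last joint's range is limited). The gripper opens to 85 mm and grips with 20 to 120 N. Pads are 22 mm wide; open, the fingers measure 114 mm over their backs; the gripper's body (76 mm by 85 mm) begins 54 mm behind the grasp point. The pads swing forward as they close: fully open they stand 13 mm farther back than shut.
Start: joints at [58.591, 7.471, 85.268, -0, 87.261, -4.893], TCP at [267.853, 536.898, 222.492] pointing down, gripper open.
Joint ranges: [-169.43, 169.43], [-51.17, 129.36], [1.28, 143.12], [-76.62, 256.62], [0, 156.53], [-152.29, 152.29]. Speed limits (degrees/s): [136.94, 136.94, 159.86, 180, 180, 180].

### API

Orientations are given as [roll, pitch, yaw] about the fixed x, y, z axes, in that order (R = Rz(yaw) Ry(pitch) Rx(roll)).
In Python, from bench import r gives the robot as it stands.
- The arm moves only by the tool apply_moves, never from a script. Its arguments are lists of equal length, an entry for each row: "angular": the turn, a rotation vector about the world's x, y, z in units of 8 degrees (1.0 is 8 degrees), a list of three; "travel": the shift along the world's x, y, z in units of 40 mm (1.0 is 40 mm), a list of three; "jaw": the opening, from 0 (shut) to 1 (fully open). A call has 1 to 20 rows; each row shifts and turns the commanded pose from where the row before left it; what a row does not reach is not made up. A row lasts 1/8 s, in which the tool goes at most 62.5 mm and 10.7 degrees, less where a joint would pass 70% of its speed; a pose out of reach is approached as far as the arm can. A call is refused whole if a number of a shift passes 1 or a number of a turn 1, either way. A call with a gripper value outside its range is refused whole. The fingers move at their own pace and stop on an object; "force" is the grip in N (left out, the last holds). Time passes only in rows, so rows that do not move let the fingers close. It gives the time, the measured TCP pose, the force, the opening and the grip force at its end, in the units of the state.
- r.sense(): the state, without advancing time (a new reading comes with each control period).
- r.snapshot(name): name is "scene" or "top" or "wrist"; returns a dict with "color" (400x640x3 uint8, red, green, blue), "fx", "fy", "cx", "cy" (pixels), "R" (3x3) and "t" (3): a world point X has camera coordinates R X + t; the wrist camera has in their place "mount" (4x4, takes a point from camera to tool coordinates, whose origin is the TCP and whose axes are the flange's). Camera axes: x right, y down, z forward; pixel columns grow to the right and rows downward; lengths in mm; the calibration is good to about 2 mm. A picture is of the moment at which its call begins: read the wrist's pose just before it. There is no depth.
- r.hand_in(): hands the job in; it is judged then, once.
The state is a dict: "time": time; "joint_pos": joint angles; "qd": joint speeds; "joint_efforts": joint torques, N m; "tool_pos": TCP position; "tcp_rot": TCP orientation; "ft_force": force on the tool from outside, world axes, zero at the start; "wrist_torque": the same for the moment, N m; "finger_gap": finger opening in mm; "grip_force": force on a finger pad.
Only numpy, scipy, OpenCV 4.12 (cv2) and the standard library are available. Lean on these libraries where they do the work, as an engineer would, in place of code of your own. Each camera call takes 0.05 s, during which the arm holds its last target. There are 200 camera calls.

## Working session

There is one attempt and no reset: what is moved stays moved. The work goes in short steps, Python scripts to look and compute and a tool call to move; the robot and the scene stay as the last step left them, time stands still between calls to the robot, and variables do not carry over. Pictures are saved under pics/ and viewed, at most 10 in all, crops included, and the job is handed in when it is done.

Besides the shell and the picture viewer there is one more tool, called after "Request:" as a command line: name --argument value ..., lists and objects as JSON in quotes. apply_moves: Moves the arm, as the interface text tells. Its arguments: {"type":"object","properties":{"angular":{"type":"array"},"travel":{"type":"array"},"jaw":{"type":"array"},"force":{"type":"number"}},"required":["angular","travel","jaw"]}

```bash
mkdir -p pics
cat > h.py <<'E'
import numpy as np,cv2
from bench import r
def snap(n,f):
    s=r.snapshot(n); cv2.imwrite('pics/'+f,s['color'][:,:,::-1]); return s
def proj(s,X):
    c=np.array(s['R'])@np.array(X,float)+np.array(s['t']).ravel(); return (s['fx']*c[0]/c[2]+s['cx'],s['fy']*c[1]/c[2]+s['cy'])
def back(s,u,v,z):
    R=np.array(s['R']);t=np.array(s['t']).ravel()
    d=R.T@np.array([(u-s['cx'])/s['fx'],(v-s['cy'])/s['fy'],1]);o=-R.T@t
    return (o+d*(z-o[2])/d[2])
E
python3 - <<'E'
from h import *
for n in('scene','top'):
    s=snap(n,n+'0.png'); print(n,s['fx'],-np.array(s['R']).T@np.array(s['t']).ravel())
print(r.sense())
E
```

```text
scene 390.32349616540785 [ 117.73328444 -714.31242859  817.64011718]
top 434.2429950078262 [ 327.38320347   23.04673424 1224.65434966]
{'time': 0.1, 'joint_pos': array([ 5.85901517e+01,  7.51166644e+00,  8.53239128e+01,  3.20716140e-04,
        8.72624133e+01, -4.89083547e+00]), 'qd': array([-0.13228218, -0.06784469, -0.16479365, -0.1409277 ,  0.01799706,
        0.12392298]), 'joint_efforts': array([ 7.59327959e-04, -5.70956111e+01, -5.01939440e+01, -2.19888179e-04,
        8.17011780e-03,  5.70049360e-05]), 'tool_pos': array([267.58134279, 536.44630375, 221.53175522]), 'tcp_rot': array([-1.79902392e+02, -8.67375736e-03,  1.53480964e+02]), 'ft_force': array([-0.25515898,  0.10793275, -0.20162135]), 'wrist_torque': array([0.00431047, 0.02995232, 0.00413634]), 'grip_force': 0.0, 'finger_gap': 85.28106132502903}
```

View pics/top0.png

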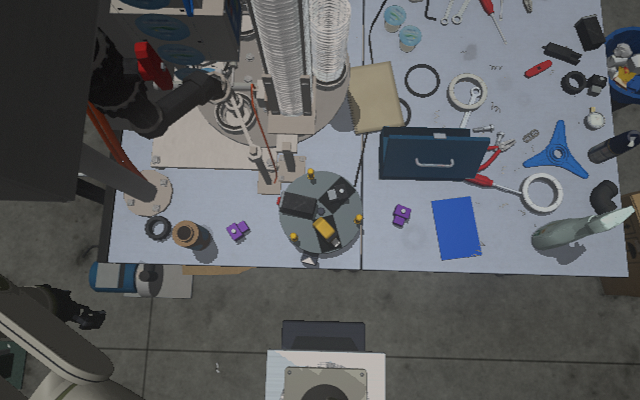

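View pics/scene0.png

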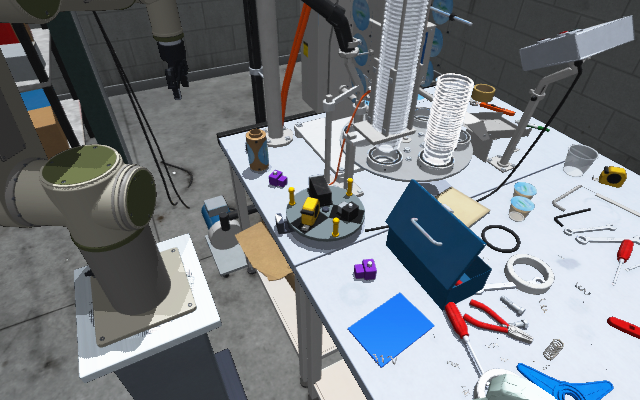

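The top view shows the carousel near (320,212), the white arrow near (310,260), red at (279,202), and the mat at (457,228). The film roll is at (187,234), and the purple coils at (237,230) and (401,214) are decoys. Next is a close crop.

Run:
```python
from h import *
im=cv2.imread('pics/top0.png')[160:275,255:495]
# crop origin (255,160)
a=cv2.resize(im,None,fx=3.3,fy=3.3,interpolation=cv2.INTER_CUBIC)
im2=cv2.imread('pics/scene0.png')[165:255,260:380]
cv2.imwrite('pics/c1.png',a)
s=r.snapshot('top')
hsv=cv2.cvtColor(s['color'],cv2.COLOR_RGB2HSV)
m=cv2.inRange(hsv,(105,150,120),(125,255,255)); m[:, :420]=0;m[:,500:]=0;m[:190]=0;m[265:]=0
c=max(cv2.findContours(m,0,1)[0],key=cv2.contourArea)
q=cv2.boxPoints(cv2.minAreaRect(c)); W=np.array([back(s,u,v,4) for u,v in q]); print('mat',W.round(1),W.mean(0)); 
print([np.linalg.norm(W[i]-W[i-1]) for i in range(4)])
m=cv2.inRange(hsv,(22,150,120),(35,255,255))
for c in cv2.findContours(m,0,1)[0]:
    if cv2.contourArea(c)>3:
        (u,v),_=cv2.minEnclosingCircle(c)
        if 260<u<380 and 150<v<270: print('yel',u,v,cv2.contourArea(c),back(s,u,v,100).round(1))
m=cv2.inRange(hsv,(0,120,90),(8,255,255))
for c in cv2.findContours(m,0,1)[0]:
    (u,v),_=cv2.minEnclosingCircle(c)
    if 260<u<380 and 160<v<270: print('red',u,v,cv2.contourArea(c),back(s,u,v,45).round(1))
print(back(s,310,262,45))
```

```text
mat [[ 569.8 -290.2    4. ]
 [ 593.2 -402.5    4. ]
 [ 423.2 -425.9    4. ]
 [ 400.9 -316.3    4. ]] [ 496.75139564 -358.72175375    4.        ]
[np.float64(170.9172711778213), np.float64(114.7072794577135), np.float64(171.5834669712556), np.float64(111.76977444778639)]
yel 293.0 235.5 14.5 [450.2  94.8 100. ]
yel 322.5 227.5 154.0 [473.2  18.7 100. ]
yel 358.75 216.5 9.5 [504.8 -75.5 100. ]
yel 310.0 171.0 10.5 [624.3  56.  100. ]
red 278.0 200.0 4.5 [553.6 143.6  45. ]
red 274.0 182.0 0.0 [604.5 157.   45. ]
red 275.5 179.0 0.0 [613.2 153.2  45. ]
[385.88570647  49.79106737  45.        ]
```

View pics/c1.png

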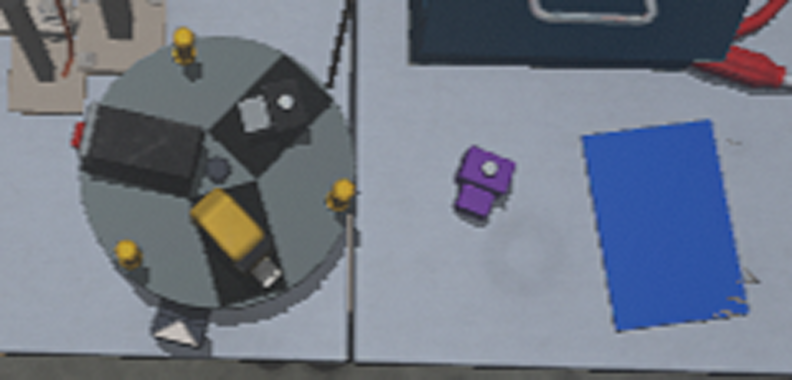

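Axis ≈ (526,25), the mean of the three pegs, each at r≈103, which matches. The tab is at ≈77.6° and the arrow at ≈170°, so the disc needs about +92° CCW. 

Candidates:
- **Controller:** black box at (300,204), behind the red tab at (278,200). The black coil at (336,190) and the tape at (323,228) are the other items on the disc. The crop confirms the choice.
- **Decoys:** the purple coils at (237,230) and (401,214), plus dark clutter at top right.

I'll straddle the near-left peg (450,95).

Request:
apply_moves --angular '[[0,0,-0.2],[0,0,-0.2],[0,0,-0.2],[0,0,-0.2],[0,0,-0.2],[0,0,-0.2],[0,0,-0.2],[0,0,-0.2],[0,0,-0.2],[0,0,-0.2],[0,0,0],[0,0,0],[0,0,0]]' --travel '[[0.38,-0.92,0],[0.38,-0.92,0],[0.38,-0.92,0],[0.38,-0.92,0],[0.38,-0.92,0],[0.38,-0.92,0],[0.38,-0.92,0],[0.38,-0.92,0],[0.38,-0.92,0],[0.38,-0.92,0],[0.38,-0.92,0],[0.38,-0.92,0],[0,0,0]]' --jaw '[0.5,0.5,0.5,0.5,0.5,0.5,0.5,0.5,0.5,0.5,0.5,0.5,0.5]' --force 30

```text
time: 1.78
tool_pos: [450.7, 93.1, 222.2]
tcp_rot: [-180.0, 0.0, 137.3]
ft_force: [-0.6, 1.1, -0.0]
finger_gap: 42.6
grip_force: 0.0
```

```bash
cat >> h.py <<'E'
from scipy.spatial.transform import Rotation as Ro
def wcam(f):
    st=r.sense(); s=snap('wrist',f); M=np.array(s['mount'])
    Rt=Ro.from_euler('xyz',st['tcp_rot'],degrees=True).as_matrix(); T=np.eye(4);T[:3,:3]=Rt;T[:3,3]=st['tool_pos']
    C=T@M; s['R']=C[:3,:3].T; s['t']=-s['R']@C[:3,3]; return s
E
python3 - <<'E'
from h import *
st=r.sense();print(st['time'],st['tool_pos'],st['tcp_rot'],st['joint_pos'],st['finger_gap'],r.tcp_to_tips)
s=wcam('w1.png'); print('cam',-s['R'].T@s['t'])
for n,X in dict(axis=(526,25,53),A=(450,95,103),C=(624,56,103),B=(505,-75,103)).items(): print(n,proj(s,X))
im=cv2.imread('pics/top0.png'); h=cv2.cvtColor(im,cv2.COLOR_BGR2HSV)
m=cv2.inRange(h,(0,0,200),(180,40,255)); m[:252]=0; m[270:]=0; m[:,:297]=0; m[:,322:]=0
v,u=np.nonzero(m);print(sorted(zip(v,u))[:3],len(u)); s=r.snapshot('top'); P=back(s,u.mean(),v.mean(),45);print(u.mean(),v.mean(),P, np.degrees(np.arctan2(P[1]-25.1,P[0]-526.4)))
E
```

```text
1.775 [450.7305129   93.13001339 222.20366083] [-1.79958776e+02  9.98436696e-03  1.37278864e+02] [ 5.31575240e+00 -1.46835814e+01  1.06524069e+02 -3.50061858e-02
  8.81834897e+01 -4.19619911e+01] 42.645529414251726 25.0
cam [400.13657309 140.58723998 372.86543672]
axis (np.float64(323.98404396955385), np.float64(269.4409993421689))
A (np.float64(323.92675476278447), np.float64(189.91521486357195))
C (np.float64(413.1705262110604), np.float64(339.41342008970025))
B (np.float64(236.61768464385514), np.float64(340.6090227065903))
[(np.int64(258), np.int64(309))] 1
309.0 258.0 [396.51882411  52.81843703  45.        ] 167.95301448831145
```

View pics/w1.png

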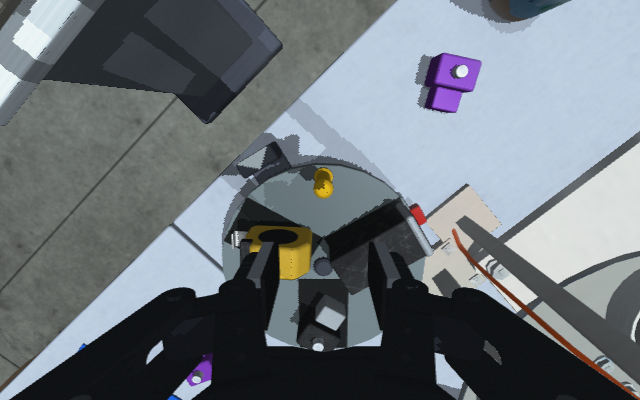

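The wrist view agrees with the model: peg knob at (324,190), hub at (323,267), red tab at (417,215), arrow post near (262,158). I'll lower the open fingers over the peg and take a magnified look at the arrow.

Request:
apply_moves --angular '[[0,0,0],[0,0,0],[0,0,0],[0,0,0],[0,0,0]]' --travel '[[-0.02,0.05,-0.85],[0,0,-0.85],[0,0,-0.85],[0,0,-0.85],[0,0,0]]' --jaw '[0.5,0.5,0.5,0.5,0.5]'

```text
time: 2.5
tool_pos: [446.4, 98.1, 83.7]
tcp_rot: [-179.7, -0.3, 137.6]
ft_force: [0.3, -0.0, -0.4]
finger_gap: 42.7
grip_force: 0.0
```

Run:
```python
from h import *
im=cv2.imread('pics/w1.png')[125:235,210:440]
cv2.imwrite('pics/c2.png',cv2.resize(im,None,fx=3.4,fy=3.4,interpolation=cv2.INTER_CUBIC))
a=np.radians(137.5+np.arange(0,96,5)); p=np.c_[103*np.cos(a),103*np.sin(a)]; print((np.diff(p,axis=0)/40).round(2).tolist())
```

```text
[[-0.14, -0.17], [-0.13, -0.18], [-0.11, -0.19], [-0.09, -0.2], [-0.08, -0.21], [-0.06, -0.22], [-0.04, -0.22], [-0.02, -0.22], [0.0, -0.22], [0.02, -0.22], [0.04, -0.22], [0.06, -0.22], [0.08, -0.21], [0.09, -0.2], [0.11, -0.19], [0.13, -0.18], [0.14, -0.17], [0.16, -0.16], [0.17, -0.14]]
```

View pics/c2.png

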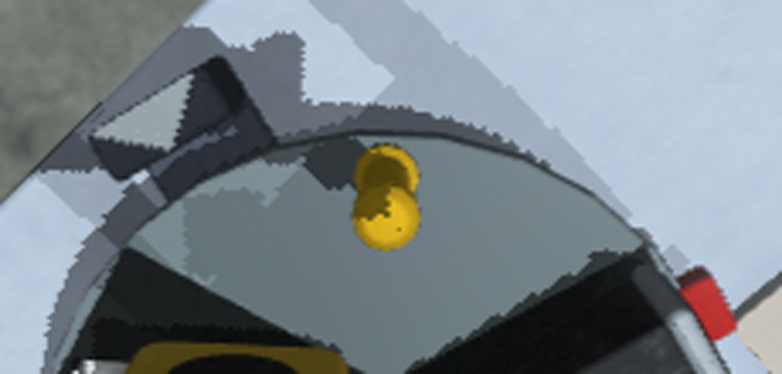

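The arrow triangle has its apex at about (263,169) and its base corners at (236.5,164.7) and (266.8,146.2) in w1. I'll compute the direction from the w1 pose.

Run:
```python
from h import *
s=r.snapshot('wrist');M=np.array(s['mount'])
T=np.eye(4);T[:3,:3]=Ro.from_euler('xyz',[-179.9588,0.01,137.2789],degrees=True).as_matrix();T[:3,3]=[450.73,93.13,222.2]
C=T@M;s['R']=C[:3,:3].T;s['t']=-s['R']@C[:3,3]
hub=back(s,323,267,52);tab=back(s,210+708/3.4,125+302/3.4,45)
P=[back(s,u,v,45) for u,v in((262.9,169.1),(236.5,164.7),(266.8,146.2))]
peg=back(s,210+386/3.4,125+218/3.4,100)
print('hub',hub,'tab',tab,'peg',peg,P)
for q in P+[(P[1]+P[2])/2,sum(P)/3,tab,peg]:
  for c in ((526.4,25.1),hub[:2]):
    d=q[:2]-np.array(c);print(np.hypot(*d).round(1),np.degrees(np.arctan2(d[1],d[0])).round(1)%360,end=' | ')
  print()
```

```text
hub [523.45105747  25.87038712  52.        ] tab [549.27367826 141.88782113  45.        ] peg [449.79099053  94.72441552 100.        ] [array([401.42888898,  53.80399157,  45.        ]), array([379.69921779,  37.06564719,  45.        ]), array([387.65150664,  73.60406512,  45.        ])]
128.2 167.1 | 125.2 167.1 | 
147.2 175.3 | 144.2 175.5 | 
147.0 160.7 | 143.9 160.6 | 
145.9 168.0 | 142.8 168.1 | 
140.0 167.7 | 137.0 167.8 | 
119.0 78.9 | 118.9 77.5 | 
103.5 137.7 | 100.8 136.9 |
```

Arrow ≈ 167.8°, tab ≈ 77.7°, so turn +90°. I'll push along an arc, stopping short.

Request:
apply_moves --angular '[[0,0,0.55],[0,0,0.55],[0,0,0.55],[0,0,0.55],[0,0,0.55],[0,0,0.55],[0,0,0.55],[0,0,0.55],[0,0,0.55],[0,0,0.55],[0,0,0.55],[0,0,0.55],[0,0,0.55],[0,0,0.55],[0,0,0.55],[0,0,0.55],[0,0,0.55],[0,0,0.55],[0,0,0]]' --travel '[[-0.06,-0.24,0],[-0.13,-0.18,0],[-0.11,-0.19,0],[-0.09,-0.2,0],[-0.08,-0.21,0],[-0.06,-0.22,0],[-0.04,-0.22,0],[-0.02,-0.22,0],[0,-0.22,0],[0.02,-0.22,0],[0.04,-0.22,0],[0.06,-0.22,0],[0.08,-0.21,0],[0.09,-0.2,0],[0.11,-0.19,0],[0.13,-0.18,0],[0.14,-0.17,0],[0.16,-0.16,0],[0,0,0]]' --jaw '[0.5,0.5,0.5,0.5,0.5,0.5,0.5,0.5,0.5,0.5,0.5,0.5,0.5,0.5,0.5,0.5,0.5,0.5,0.5]'

```text
time: 4.92
tool_pos: [460.7, -49.6, 88.7]
tcp_rot: [-179.9, 0.1, -143.3]
ft_force: [0.3, -0.6, 0.6]
finger_gap: 42.9
grip_force: 0.0
```

Run:
```python
from h import *
st=r.sense();print(st['tool_pos'],st['tcp_rot'],st['joint_pos'][5],st['ft_force'])
s=snap('top','top1.png')
wcam('w2.png')
hsv=cv2.cvtColor(s['color'],cv2.COLOR_RGB2HSV)
for nm,lo,hi,z in(('yel',(22,150,120),(35,255,255),100),('red',(0,120,90),(8,255,255),45)):
  m=cv2.inRange(hsv,lo,hi)
  for c in cv2.findContours(m,0,1)[0]:
    (u,v),_=cv2.minEnclosingCircle(c);P=back(s,u,v,z);d=P[:2]-(526.4,25.1)
    if np.hypot(*d)<135: print(nm,u,v,cv2.contourArea(c),P.round(1),np.hypot(*d).round(1),np.degrees(np.arctan2(d[1],d[0])).round(1)%360)
cv2.imwrite('pics/c3.png',np.hstack([cv2.resize(s['color'][155:275,260:380,::-1],(400,400),interpolation=2),cv2.resize(cv2.imread('pics/w2.png'),(400,250)).repeat(1,0) if 0 else cv2.copyMakeBorder(cv2.resize(cv2.imread('pics/w2.png'),(400,250)),0,150,0,0,0)]))
```

```text
[460.67921922 -49.64467777  88.65548675] [-1.79863436e+02  1.23190512e-01 -1.43340341e+02] -139.15872111610318 [ 0.31285686 -0.6160758   0.64509833]
yel 281.8846130371094 214.34616088867188 12.5 [505.1 126.1 100. ] 103.2 101.9
yel 330.0 177.0 0.0 [609.2   2.2 100. ] 85.9 344.5
yel 333.0 171.0 9.5 [625.9  -5.5 100. ] 104.1 342.9
red 306.0 253.0 1.5 [409.7  61.3  45. ] 122.2 162.7
```

View pics/c3.png

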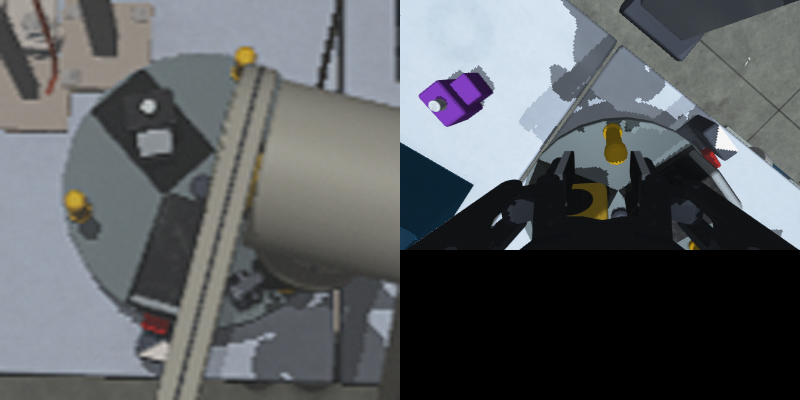

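The disc turned about 85°: tab at (306,253), pegs at 101.9° and 342.9°, peg still between the fingers. About 5.3° remains.

Request:
apply_moves --angular '[[0,0,0],[0,0,0],[0,0,0]]' --travel '[[0.09,-0.08,0],[0.09,-0.08,0],[0,0,0]]' --jaw '[0.5,0.5,0.5]'

```text
time: 5.4
tool_pos: [466.6, -56.2, 86.6]
tcp_rot: [-180.0, 0.0, -143.3]
ft_force: [0.5, -1.1, -0.4]
finger_gap: 42.5
grip_force: 0.0
```

```bash
cat > chk.py <<'E'
from h import *
st=r.sense();print(st['time'],st['tool_pos'],st['tcp_rot'][2],st['joint_pos'][5])
s=r.snapshot('top');hsv=cv2.cvtColor(s['color'],cv2.COLOR_RGB2HSV)
m=cv2.inRange(hsv,(22,150,120),(35,255,255))
for c in cv2.findContours(m,0,1)[0]:
    (u,v),_=cv2.minEnclosingCircle(c);P=back(s,u,v,100);d=P[:2]-(526.4,25.1)
    if 95<np.hypot(*d)<110: print('peg',u,v,cv2.contourArea(c),P.round(1),np.degrees(np.arctan2(d[1],d[0])).round(1)%360)
s=wcam('wc.png');hsv=cv2.cvtColor(s['color'],cv2.COLOR_RGB2HSV)
m=cv2.inRange(hsv,(0,150,90),(6,255,255))|cv2.inRange(hsv,(176,150,90),(180,255,255))
for c in cv2.findContours(m,0,1)[0]:
    (u,v),_=cv2.minEnclosingCircle(c);P=back(s,u,v,43);d=P[:2]-(526.4,25.1)
    if np.hypot(*d)<140: print('red',u,v,cv2.contourArea(c),P.round(1),np.hypot(*d).round(1),np.degrees(np.arctan2(d[1],d[0])).round(1)%360)
E
python3 chk.py
```

```text
5.4 [466.62229217 -56.16389807  86.57851194] -143.34348532743658 -139.7678179849394
peg 282.29998779296875 217.3000030517578 12.0 [497.3 124.6 100. ] 106.3
peg 330.29998779296875 170.3000030517578 12.0 [627.6   1.8 100. ] 347.0
red 508.0466003417969 246.9458465576172 329.5 [408.6  52.1  43. ] 120.9 167.1
```

Request:
apply_moves --angular '[[0,0,0],[0,0,0],[0,0,0],[0,0,-0.9],[0,0,-0.9],[0,0,-0.9],[0,0,-0.9],[0,0,-0.9],[0,0,-0.9],[0,0,-0.75],[0,0,0],[0,0,0]]' --travel '[[-0.06,0.05,0],[0,0,0.9],[0,0,0.9],[0,0,0.9],[0,0.6,0.6],[0,0.6,0],[0,0.6,0],[0,0.55,0],[0,0,0],[0,0,0],[0,0,0],[0,0,0]]' --jaw '[0.5,0.5,0.5,0.5,0.7,0.8,0.8,0.8,0.8,0.8,0.8,0.8]'

```text
time: 7.0
tool_pos: [463.7, 40.1, 218.4]
tcp_rot: [180.0, -0.0, 167.6]
ft_force: [1.0, 0.2, -0.4]
finger_gap: 68.3
grip_force: 0.0
```

```bash
python3 chk.py
python3 - <<'E'
from h import *
cv2.imwrite('pics/w3.png',cv2.imread('pics/wc.png'))
E
```

```text
7.0 [463.73737096  40.11857552 218.44960894] 167.6146223833162 -78.98667536581146
peg 281.5 220.0 0.0 [490.1 126.4 100. ] 109.7
red 315.5 127.0 2.5 [411.3  43.9  43. ] 116.6 170.7
```

View pics/w3.png

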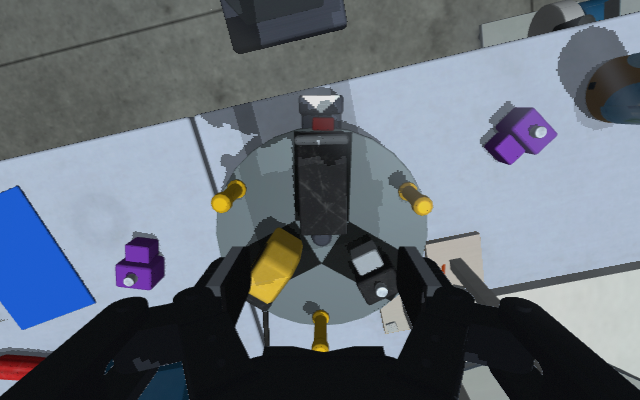

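w3 shows the tab at (323,124), the arrow's apex at about (321,111), the controller at (322,185), and the pegs at (223,203), (424,205) and (321,345). The tab looks lined up, so I'll put numbers on it.

Run:
```python
from h import *
im=cv2.imread('pics/w3.png');h=cv2.cvtColor(im,cv2.COLOR_BGR2HSV)
st=r.sense();s=r.snapshot('wrist');M=np.array(s['mount']);T=np.eye(4);T[:3,:3]=Ro.from_euler('xyz',st['tcp_rot'],degrees=True).as_matrix();T[:3,3]=st['tool_pos']
C=T@M;s['R']=C[:3,:3].T;s['t']=-s['R']@C[:3,3]
def reg(lo,hi,u0,u1,v0,v1):
    m=cv2.inRange(h,lo,hi);k=np.zeros_like(m);k[v0:v1,u0:u1]=m[v0:v1,u0:u1];return k
def cen(k):
    v,u=np.nonzero(k);return u.mean(),v.mean(),u.min(),u.max(),v.min(),v.max()
red=cen(reg((0,90,60),(10,255,255),305,340,112,136)|reg((170,90,60),(180,255,255),305,340,112,136))
wh=cen(reg((0,0,150),(180,50,255),299,345,94,114))
print('red',red,'white',wh)
pegs=[]
for u0,u1,v0,v1 in((205,250,170,220),(395,435,175,220),(305,335,305,355)):
    k=reg((15,150,80),(35,255,255),u0,u1,v0,v1);v,u=np.nonzero(k)
    # knob = last 17 rows end
    print(cen(k)[2:])
for n,(u,v,z) in dict(red=(red[0],red[1],44),white=(wh[0],wh[1],45),p0=(222,203,98),p1=(424,206,98)).items():
    print(n,back(s,u,v,z).round(1))
A=back(s,223,203,98)[:2];B=back(s,424,205.5,98)[:2];Cc=back(s,321,346,98)[:2]
c=(A+B+Cc)/3;print('axis',c,[np.linalg.norm(q-c) for q in(A,B,Cc)])
an=lambda q:np.degrees(np.arctan2(q[1]-c[1],q[0]-c[0]))%360
print('pegs',an(A),an(B),an(Cc),'tab from pegs',np.mean([an(A)-60,an(B)+60,an(Cc)-180 if an(Cc)>180 else an(Cc)+180]))
print('red',an(back(s,red[0],red[1],44)),'arrow',an(back(s,wh[0],wh[1],45)), an(back(s,(wh[2]+wh[3])/2,wh[1],45)))
# controller edges at rows
g=cv2.cvtColor(im,cv2.COLOR_BGR2GRAY)
for v in(160,180,200,215): print(v,g[v,286:302],g[v,342:358])
print('corners',back(s,296,145,92),back(s,350,145,92))
```

```text
red (np.float64(322.6235294117647), np.float64(123.58431372549019), np.int64(312), np.int64(333), np.int64(117), np.int64(130)) white (np.float64(322.14933333333335), np.float64(100.61866666666667), np.int64(302), np.int64(344), np.int64(94), np.int64(113))
(np.int64(211), np.int64(245), np.int64(180), np.int64(212))
(np.int64(399), np.int64(431), np.int64(183), np.int64(214))
(np.int64(312), np.int64(328), np.int64(311), np.int64(351))
red [409.5  51.5  44. ]
white [388.3  55.8  45. ]
p0 [454.8 -49.4  98. ]
p1 [496.1 124.4  98. ]
axis [523.89679091  26.33456838] [np.float64(101.77106293297308), np.float64(102.15806933889195), np.float64(99.89775281675678)]
pegs 227.40516458810484 106.06822040003544 346.54318281940056 tab from pegs 166.67218926918028
red 167.57783375493574 arrow 167.75420789569253 167.41436696701132
160 [128 128 128 128 128 119  69  64  39  15  15  21  39  48  48  48] [ 51  52  51  51  44  34  37  37  49  87 116 116 117 116 117 117]
180 [107 107 107 108 107 107  97  46  34  11  12  14  22  39  48  51] [ 42  43  45  41  33  25  27  33  72 115 115 115 116 117 117 116]
200 [107 107 107 107 107 107 107 108  95  12  11  11  13  24  38  46] [ 48  46  46  47  53  23  27  62 114 115 115 115 115 115 115 115]
215 [107 107 107 107 107 107 108 108  97  43  26  24  14  22  30  37] [ 43  45  45  47  51  22  50  97 114 114 114 114 114 114 114 114]
corners [420.12807789  25.88656214  92.        ] [430.1335001   71.15107158  92.        ]
```

Tab (167.6°) and arrow (167.6±0.2°) agree. The TCP is within 1 mm of the controller's centreline, so I'll descend and grip.

Request:
apply_moves --angular '[[0,0,0],[0,0,0],[0,0,0],[0,0,0],[0,0,0],[0,0,0],[0,0,0],[0,0,0],[0,0,0],[0,0,0],[0,0,0],[0,0,0]]' --travel '[[0,0,-0.8],[0,0,-0.8],[0,0,-0.8],[0,0,-0.5],[0,0,-0.5],[0,0,0],[0,0,0],[0,0,0],[0,0,0],[0,0,0],[0,0,0],[0,0,0]]' --jaw '[0.8,0.8,0.8,0.8,0.8,0.8,0.7,0.65,0.6,0.55,0.5,0.45]' --force 40

```text
time: 8.65
tool_pos: [463.8, 40.1, 82.5]
tcp_rot: [180.0, 0.0, 167.5]
ft_force: [0.6, -0.3, 0.4]
finger_gap: 38.4
grip_force: 0.0
```

Gap 38 mm with no grip force means it missed. I'll look before going further.

Run:
```python
from h import *
print({k:v for k,v in r.sense().items() if k in('finger_gap','grip_force','tool_pos','joint_efforts')})
s=wcam('w4.png');a=s['color'][:,:,::-1];t=r.snapshot('scene')['color'][150:260,250:400,::-1]
o=np.zeros((600,640,3),np.uint8);o[:300,:480]=cv2.resize(a,(480,300));o[300:,:409]=cv2.resize(t,(409,300),interpolation=2)
cv2.imwrite('pics/c4.png',o)
```

```text
{'joint_efforts': array([ 1.26162682e-03, -3.98937857e+01, -4.63038325e+01, -4.74117605e-04,
       -6.49894346e-06, -2.61194400e-04]), 'tool_pos': array([463.84718939,  40.098407  ,  82.50131057]), 'grip_force': 0.0, 'finger_gap': 38.35086733568406}
```

View pics/c4.png

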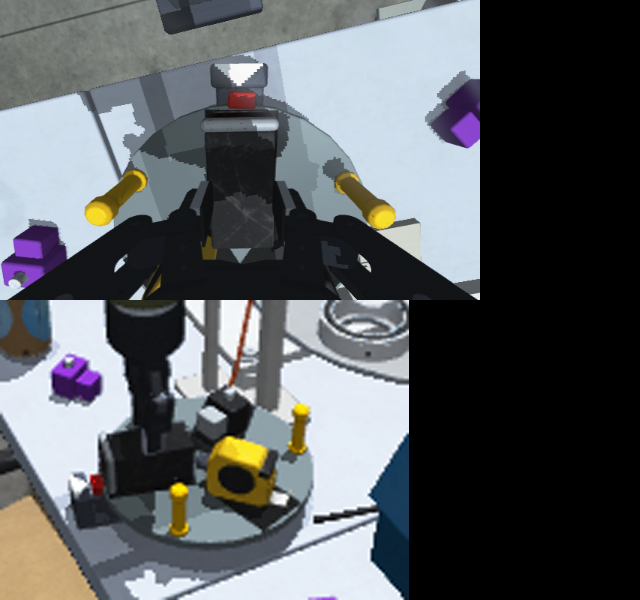

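Request:
apply_moves --angular '[[0,0,0],[0,0,0],[0,0,0]]' --travel '[[0,0,0],[0,0,0],[0,0,0]]' --jaw '[0.35,0.35,0.35]'

```text
time: 9.12
tool_pos: [464.2, 40.1, 82.8]
tcp_rot: [180.0, 0.0, 167.5]
ft_force: [0.5, -0.4, 3.6]
finger_gap: 30.2
grip_force: 1.6
```

Run:
```python
from h import *
s=wcam('w5.png');st=r.sense()
Rt=Ro.from_euler('xyz',st['tcp_rot'],degrees=True).as_matrix();g=st['finger_gap'];print(g,st['grip_force'])
for y in(-g/2,g/2,-24,24):
  for z in(-5,10,18,25): print(y.__round__(1),z,np.round(proj(s,st['tool_pos']+Rt@np.array([0,y,z])),0))
a=s['color'][170:390,200:440,::-1];cv2.imwrite('pics/c5.png',cv2.convertScaleAbs(cv2.resize(a,(654,600),interpolation=2),alpha=2.2,beta=20))
```

```text
29.746774493047116 1.7358174361288548
-14.9 -5 [293. 254.]
-14.9 10 [295. 242.]
-14.9 18 [297. 236.]
-14.9 25 [298. 232.]
14.9 -5 [353. 254.]
14.9 10 [350. 242.]
14.9 18 [349. 236.]
14.9 25 [348. 232.]
-24 -5 [275. 254.]
-24 10 [279. 242.]
-24 18 [280. 236.]
-24 25 [282. 232.]
24 -5 [371. 254.]
24 10 [367. 242.]
24 18 [365. 236.]
24 25 [364. 232.]
```

View pics/c5.png

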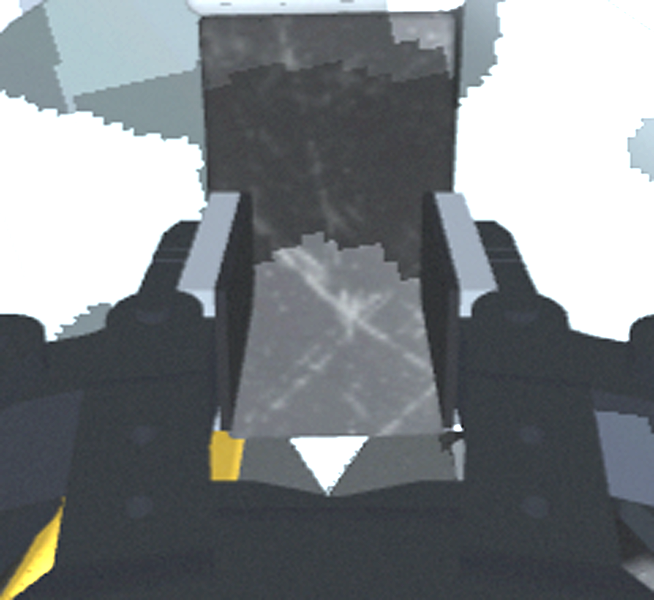

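The pads look as if they sit above the box top: the inner tips at px (288,241) and (360,241) lie inside the box edges. I'll compare the tip pixels with the tool geometry.

Run:
```python
from h import *
s=r.snapshot('wrist');M=np.array(s['mount']);st=r.sense();print(M.round(3).tolist(),s['fx'],s['cx'],s['cy'])
Mi=np.linalg.inv(M)
def pt(X):
    c=Mi@np.r_[X,1];return np.round((s['fx']*c[0]/c[2]+s['cx'],s['fy']*c[1]/c[2]+s['cy']),0)
for x in(-11,11):
  for z in(-40,-30,-20,-10,0,10,25): print(x,z,'g30',pt([x,-15,z]),pt([x,15,z]),'g48',pt([x,24,z]),'g68',pt([x,34,z]))
print('box top front edge / rear edge at z=92, and 94', [ (wz,proj(wcam('x.png'),(525.5+rr*np.cos(np.radians(167.3))+w*np.sin(np.radians(167.3)),25.7+rr*np.sin(np.radians(167.3))-w*np.cos(np.radians(167.3)),wz))) for wz in(80,94) for rr in(17.5,110.5) for w in(-24,24)])
```

```text
[[-0.0, -0.962, -0.275, 69.132], [1.0, -0.0, -0.001, 0.338], [0.001, -0.275, 0.962, -150.674], [0.0, 0.0, 0.0, 1.0]] 319.875674337736 323.26855675280365 200.5086982700783
-11 -40 g30 [285. 317.] [360. 317.] g48 [382. 317.] g68 [407. 317.]
-11 -30 g30 [288. 302.] [357. 302.] g48 [378. 302.] g68 [402. 302.]
-11 -20 g30 [290. 290.] [355. 290.] g48 [375. 290.] g68 [396. 290.]
-11 -10 g30 [292. 279.] [353. 279.] g48 [372. 279.] g68 [392. 279.]
-11 0 g30 [294. 269.] [352. 269.] g48 [369. 269.] g68 [388. 269.]
-11 10 g30 [296. 260.] [350. 260.] g48 [366. 260.] g68 [385. 260.]
-11 25 g30 [298. 249.] [348. 249.] g48 [363. 249.] g68 [380. 249.]
11 -40 g30 [283. 267.] [362. 267.] g48 [385. 267.] g68 [411. 267.]
11 -30 g30 [286. 256.] [359. 256.] g48 [381. 256.] g68 [405. 256.]
11 -20 g30 [289. 246.] [357. 246.] g48 [377. 246.] g68 [400. 246.]
11 -10 g30 [291. 237.] [354. 237.] g48 [374. 237.] g68 [395. 237.]
11 0 g30 [293. 229.] [353. 229.] g48 [371. 229.] g68 [390. 229.]
11 10 g30 [295. 223.] [351. 223.] g48 [368. 223.] g68 [387. 223.]
11 25 g30 [297. 214.] [349. 214.] g48 [364. 214.] g68 [382. 214.]
box top front edge / rear edge at z=92, and 94 [(80, (np.float64(278.75138932916843), np.float64(322.0605317444514))), (80, (np.float64(364.5128593964518), np.float64(322.22570150025643))), (80, (np.float64(271.8615162370261), np.float64(155.98738150507756))), (80, (np.float64(371.95822948204153), np.float64(156.28501093140395))), (94, (np.float64(275.10673797453285), np.float64(339.37693680358933))), (94, (np.float64(367.90372029407393), np.float64(339.6155153277242))), (94, (np.float64(266.9094475590558), np.float64(160.51604376649487))), (94, (np.float64(376.60997244873016), np.float64(160.78144509520894)))]
```

The tip pixels and the 3.6 N contact both put the real fingertips about 11 mm behind the TCP at this gap, so they rest on the box top at z≈94. They are not 25 mm ahead as stated. I'll open and go down to TCP z≈56, where the tips are at ≈71 and the body still clears even by the nominal numbers.

Request:
apply_moves --angular '[[0,0,0],[0,0,0],[0,0,0],[0,0,0],[0,0,0],[0,0,0],[0,0,0],[0,0,0],[0,0,0],[0,0,0],[0,0,0]]' --travel '[[0,0,0.5],[0,0,0],[0,0,0],[0,0,0],[0,0,0],[0,0,-0.25],[0,0,-0.25],[0,0,-0.25],[0,0,-0.22],[0,0,-0.2],[0,0,0]]' --jaw '[0.35,0.6,0.8,0.8,0.8,0.8,0.8,0.8,0.8,0.8,0.8]'

```text
time: 11.0
tool_pos: [463.2, 40.1, 54.8]
tcp_rot: [-180.0, -0.1, 167.5]
ft_force: [0.1, 0.0, -0.1]
finger_gap: 68.4
grip_force: 0.0
```

```bash
python3 chk.py
python3 - <<'E'
from h import *
im=cv2.imread('pics/wc.png');h=cv2.cvtColor(im,cv2.COLOR_BGR2HSV)
m=cv2.inRange(h,(0,90,60),(10,255,255))|cv2.inRange(h,(170,90,60),(180,255,255));m[:,:295]=0;m[:,350:]=0;m[:95]=0;m[150:]=0
w=cv2.inRange(h,(0,0,150),(180,50,255));w[:,:290]=0;w[:,360:]=0;w[:70]=0;w[115:]=0
for k in(m,w):
    v,u=np.nonzero(k);print(len(u),u.mean(),u.min(),u.max(),v.min(),v.max())
E
```

```text
11.0 [463.20894216  40.10270426  54.82494082] 167.48445191044655 -78.85665698188122
peg 349.0 234.5 9.0 [456.8 -50.6 100. ] 227.4
peg 330.0 170.0 10.5 [628.4   2.6 100. ] 347.6
red 321.25 137.5 703.5 [409.3  51.4  43. ] 120.0 167.4
1062 321.7429378531073 301 343 124 149
1748 321.8724256292906 290 359 70 114
```

No contact and the tab is unmoved (321.7 against the arrow's ~322). I'll close.

Request:
apply_moves --angular '[[0,0,0],[0,0,0],[0,0,0],[0,0,0],[0,0,0],[0,0,0],[0,0,0]]' --travel '[[0,0,0],[0,0,0],[0,0,0],[0,0,0],[0,0,0],[0,0,0],[0,0,0]]' --jaw '[0.7,0.65,0.6,0.55,0.5,0.45,0.45]' --force 40

```text
time: 11.98
tool_pos: [464.1, 40.1, 56.1]
tcp_rot: [180.0, 0.0, 167.5]
ft_force: [-1.5, -0.1, 5.8]
finger_gap: 47.1
grip_force: 40.5
```

Gripped: gap 47 mm at 40 N. I'll lift straight up.

Request:
apply_moves --angular '[[0,0,0],[0,0,0],[0,0,0],[0,0,0],[0,0,0],[0,0,0],[0,0,0]]' --travel '[[0,0,0.2],[0,0,0.3],[0,0,0.5],[0,0,0.6],[0,0,0.6],[0,0,0.6],[0,0,0]]' --jaw '[0.45,0.45,0.45,0.45,0.45,0.45,0.45]'

```text
time: 12.85
tool_pos: [465.5, 40.1, 170.3]
tcp_rot: [179.9, 0.3, 167.5]
ft_force: [-0.4, 0.2, -2.3]
finger_gap: 47.5
grip_force: 42.0
```

```bash
python3 chk.py
python3 - <<'E'
from h import *
s=r.snapshot('top')
hsv=cv2.cvtColor(s['color'],cv2.COLOR_RGB2HSV)
m=cv2.inRange(hsv,(105,150,60),(125,255,255)); m[:, :420]=0;m[:,500:]=0;m[:190]=0;m[265:]=0
c=max(cv2.findContours(m,0,1)[0],key=cv2.contourArea);h=cv2.convexHull(c)
q=cv2.boxPoints(cv2.minAreaRect(h)); W=np.array([back(s,u,v,4) for u,v in q]); print(W.mean(0),cv2.contourArea(h))
for i in range(4):
    d=W[i]-W[i-1];print(np.hypot(*d[:2]),np.degrees(np.arctan2(d[1],d[0]))%180)
s=r.snapshot('scene')
hsv=cv2.cvtColor(s['color'],cv2.COLOR_RGB2HSV)
m=cv2.inRange(hsv,(95,170,100),(125,255,255));m[:285]=0
c=max(cv2.findContours(m,0,1)[0],key=cv2.contourArea);a=cv2.approxPolyDP(cv2.convexHull(c),6,True)[:,0]
W=np.array([back(s,u,v,4) for u,v in a]);print(a.tolist(),W.round(1).tolist(),W.mean(0))
for i in range(len(W)):
    d=W[i]-W[i-1];print(np.hypot(*d[:2]),np.degrees(np.arctan2(d[1],d[0]))%180)
E
```

```text
12.85 [465.49357613  40.09148908 170.29869677] 167.48567860266786 -78.8546272247682
red 316.7033996582031 126.94068145751953 58.0 [410.2  46.7  43. ] 118.2 169.4
red 322.1000061035156 120.5 20.5 [406.1  52.3  43. ] 123.4 167.3
[ 496.75139564 -358.72175375    4.        ] 2322.5
170.9172711778213 8.80528370316496
114.7072794577135 101.75183158535769
171.5834669712556 7.8337018463589345
111.76977444778639 101.50007105559158
[[400, 293], [433, 326], [380, 366], [348, 328]] [[569.8, -293.6, 4.0], [583.8, -403.6, 4.0], [420.4, -426.5, 4.0], [405.0, -317.8, 4.0]] [ 494.7645884  -360.37271995    4.        ]
166.658372050133 8.37515044449599
110.87740557954344 97.24731691305395
164.98031285718733 8.007445600573334
109.79828761615754 98.11373552622264
```

The mat centre is ≈(496,-359.5) at 8.3°, and both cameras agree. I'll carry the controller over, turning +20.8°.

Request:
apply_moves --angular '[[0,0,0.2],[0,0,0.2],[0,0,0.2],[0,0,0.2],[0,0,0.2],[0,0,0.2],[0,0,0.2],[0,0,0.2],[0,0,0.2],[0,0,0.2],[0,0,0.2],[0,0,0.2],[0,0,0.2],[0,0,0],[0,0,0]]' --travel '[[0.05,-0.4,0],[0.06,-0.8,0],[0.06,-0.8,0],[0.06,-0.8,0],[0.06,-0.8,0],[0.06,-0.8,0],[0.06,-0.8,0],[0.06,-0.8,0],[0.06,-0.8,0],[0.06,-0.8,0],[0.06,-0.8,0],[0.06,-0.8,0],[0.06,-0.8,0],[0,0,0],[0,0,0]]' --jaw '[0.45,0.45,0.45,0.45,0.45,0.45,0.45,0.45,0.45,0.45,0.45,0.45,0.45,0.45,0.45]'

```text
time: 14.92
tool_pos: [494.0, -359.1, 166.2]
tcp_rot: [179.9, -0.1, -171.8]
ft_force: [0.1, 0.4, -3.3]
finger_gap: 47.4
grip_force: 42.1
```

Run:
```python
from h import *
st=r.sense();print(st['tool_pos'],st['tcp_rot'],st['joint_pos'],st['ft_force'])
s=snap('top','top2.png')
hsv=cv2.cvtColor(s['color'],cv2.COLOR_RGB2HSV)
for nm,lo,hi,z in(('yel',(22,150,120),(35,255,255),100),('red',(0,120,90),(8,255,255),45)):
  m=cv2.inRange(hsv,lo,hi)
  for c in cv2.findContours(m,0,1)[0]:
    (u,v),_=cv2.minEnclosingCircle(c);P=back(s,u,v,z);d=P[:2]-(526.4,25.1)
    if 95<np.hypot(*d)<130: print(nm,P.round(1),np.degrees(np.arctan2(d[1],d[0])).round(1)%360)
```

```text
[ 494.03336853 -359.11685109  166.2023925 ] [ 1.79873863e+02 -8.52961327e-02 -1.71751853e+02] [-4.08335645e+01  1.10592445e+01  8.72091690e+01  1.83476455e-02
  8.18827688e+01 -1.39084233e+02] [ 0.07396116  0.35731168 -3.30191819]
yel [450.  -40.3 100. ] 220.6
yel [456.7 -49.3 100. ] 226.9
yel [482.3 122.2 100. ] 114.4
yel [497.6 124.1 100. ] 106.2
yel [627.5   0.7 100. ] 346.4
red [410.7  52.1  45. ] 166.9
```

Request:
apply_moves --angular '[[0,0,0],[0,0,0],[0,0,0],[0,0,0],[0,0,0],[0,0,0],[0,0,0]]' --travel '[[0.07,0,-0.7],[0,0,-0.8],[0,0,-0.8],[0,0,-0.7],[0,0,-0.4],[0,0,-0.2],[0,0,0]]' --jaw '[0.45,0.45,0.45,0.45,0.45,0.45,0.45]'

```text
time: 15.85
tool_pos: [497.6, -359.7, 23.9]
tcp_rot: [-180.0, 0.0, -171.7]
ft_force: [0.1, 0.3, -2.4]
finger_gap: 47.3
grip_force: 42.1
```

Request:
apply_moves --angular '[[0,0,0],[0,0,0],[0,0,0],[0,0,0],[0,0,0]]' --travel '[[0,0,-0.05],[0,0,-0.05],[0,0,-0.05],[0,0,-0.03],[0,0,0]]' --jaw '[0.45,0.45,0.45,0.45,0.45]'

```text
time: 16.48
tool_pos: [497.4, -359.8, 16.4]
tcp_rot: [180.0, -0.0, -171.7]
ft_force: [-0.2, 0.4, -1.8]
finger_gap: 47.3
grip_force: 42.2
```

Request:
apply_moves --angular '[[0,0,0],[0,0,0],[0,0,0]]' --travel '[[0,0,-0.02],[0,0,-0.02],[0,0,0]]' --jaw '[0.45,0.45,0.45]'

```text
time: 16.85
tool_pos: [497.5, -360.0, 16.2]
tcp_rot: [-180.0, -0.0, -171.7]
ft_force: [-6.2, 4.4, 9.5]
finger_gap: 47.5
grip_force: 43.5
```

Contact with the mat: Fz went from -2 to +9.5 N. I'll open, then rise.

Request:
apply_moves --angular '[[0,0,0],[0,0,0],[0,0,0],[0,0,0],[0,0,0],[0,0,0],[0,0,0],[0,0,0],[0,0,0],[0,0,0],[0,0,0],[0,0,0]]' --travel '[[0,0,0],[0,0,0],[0,0,0],[0,0,0],[0,0,0.3],[0,0,0.8],[0,0,0.8],[0,0,0.8],[0,0,0.8],[0,-0.8,0.5],[0,-0.8,0],[0,0,0]]' --jaw '[0.55,0.6,0.7,0.8,0.8,0.8,0.8,0.8,0.8,0.8,0.8,0.8]'

```text
time: 18.35
tool_pos: [497.2, -426.0, 176.1]
tcp_rot: [-179.9, 0.0, -171.8]
ft_force: [0.9, 1.3, 0.5]
finger_gap: 68.2
grip_force: 0.0
```

```bash
python3 - <<'E'
from h import *
t=snap('top','top3.png');s=snap('scene','scene3.png');wcam('w6.png')
o=np.zeros((590,790,3),np.uint8)
o[:300,:790]=cv2.resize(t['color'][165:270,260:500,::-1],(790,300),interpolation=2)
o[300:590,:400]=cv2.resize(s['color'][170:375,250:490,::-1],(400,290),interpolation=2)
o[300:544,400:790]=cv2.resize(cv2.imread('pics/w6.png'),(390,244))
cv2.imwrite('pics/c6.png',o)
E
python3 chk.py
```

```text
18.5 [ 497.40122604 -423.22091834  174.8896123 ] -171.71171938222543 -143.19009683433046
peg 345.0 236.5 0.0 [451.3 -40.3 100. ] 221.0
peg 348.5 234.5 12.0 [456.7 -49.3 100. ] 226.9
peg 283.0 223.0 0.0 [482.3 122.2 100. ] 114.4
peg 282.25 217.5 11.5 [496.7 124.7 100. ] 106.6
peg 330.71429443359375 170.35714721679688 12.0 [627.5   0.7 100. ] 346.4
```

View pics/c6.png

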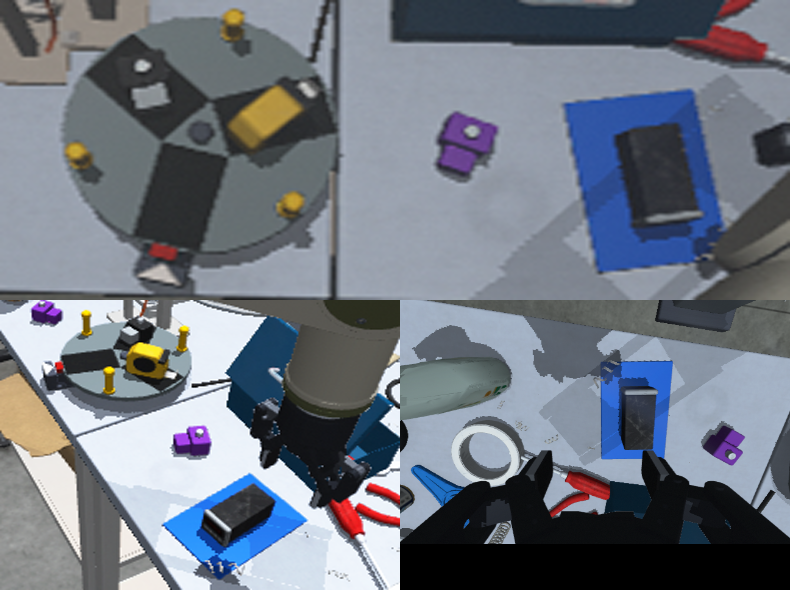

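The controller lies flat and lengthwise on the mat. The tab sits at the arrow, and the coil, tape and pads look unchanged. One last centring check before handing in.

Run:
```python
from h import *
s=r.snapshot('top');im=s['color'];hsv=cv2.cvtColor(im,cv2.COLOR_RGB2HSV)
m=cv2.inRange(hsv,(0,0,0),(180,110,110));k=np.zeros_like(m);k[200:248,440:482]=m[200:248,440:482]
k=cv2.morphologyEx(k,cv2.MORPH_OPEN,np.ones((3,3)))
c=max(cv2.findContours(k,0,1)[0],key=cv2.contourArea);(u,v),wh,a=cv2.minAreaRect(c)
print(u,v,wh,a,[back(s,u,v,z).round(1) for z in(28,52)])
st=r.sense();s=wcam('z.png')
```

```text
458.8654479980469 225.826904296875 (34.12420654296875, 20.199962615966797) 78.69007110595703 [array([ 497.4, -359.8,   28. ]), array([ 493.9, -352.1,   52. ])]
```

```bash
python3 -c "
from bench import r
print(r.hand_in())"
```

```text
the job is handed in; nothing more can be done
None
```

The job is handed in at about 18.7 s: the red tab is within about 1° of the arrow, and the controller was set down gently in the middle of the blue mat (within about 2 mm by camera), underside down and lengthwise, with the coil, tape measure and film roll never touched (one failed first grasp only brushed the controller's top at about 4 N).

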